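# Turn round the wrong-handed mirror clips in the rack

## Task

The brass Z-clips in the wooden rack should all be the same hand as the sample fixed at the end of its row, but some stand back to front, as its mirror image. Turn round only the mirrored ones and stand each upright in the groove again, fully down, in a place of its own, midway between the scribed lines. Leave the clip that is already right and the two blocks beside the rack where they are.

Things in the scene. Friction and masses are not known exactly. Their poses are not given: they have to be found in the camera images.
- rack: fixed dark wooden rack, 50 (x) x 238 (y) x 24 mm high, with one groove along y, 17 mm wide and 10 deep (floor 14 mm above the bench), and four places in it 56 mm apart. Origin: centre of the underside, on the bench. y runs along the groove away from the sample, about toward the robot; x across it, z up
- sample_mid (a point): the sample clip, fixed in the rack's end place (the -y end, far from the robot): same shape as the others; point at mid height of its stem, 52 mm above the bench; its tab points along the rack's +y, its foot along -y
- clip_1_mid (a point): loose brass Z-shaped clip, alike on both faces, 12 mm thick, 0.13-0.25 kg: upright stem 14 wide, 76 tall; at its top a tab 16 long, 14 high to one side, at its bottom a foot 16 long, 24 high to the other. Point: stem axis, mid height. Axes: y along the tab's direction, z up the stem, x through the thickness. Stands in the groove
- clip_1_tab (a point): tip of clip_1's tab: (0, 23, 31) mm in the axes of clip_1_mid
- place_1 (a point): place 1 in the groove (1 next to the sample, 3 farthest from it): where the stem axis of a clip meets the groove floor, 14 mm above the bench
- place_1_tab (a point): where the tab tip of a clip standing like the sample in place 1 is: 23 mm from place_1 along rack +y, 83 mm above the bench
- clip_2_mid (a point): another loose clip, same shape, size, point and axes as clip_1_mid
- clip_2_tab (a point): tip of clip_2's tab: (0, 23, 31) mm in the axes of clip_2_mid
- place_2 (a point): place 2 in the groove (1 next to the sample, 3 farthest from it): where the stem axis of a clip meets the groove floor, 14 mm above the bench
- place_2_tab (a point): where the tab tip of a clip standing like the sample in place 2 is: 23 mm from place_2 along rack +y, 83 mm above the bench
- clip_3_mid (a point): another loose clip, same shape, size, point and axes as clip_1_mid
- clip_3_tab (a point): tip of clip_3's tab: (0, 23, 31) mm in the axes of clip_3_mid
- place_3 (a point): place 3 in the groove (1 next to the sample, 3 farthest from it): where the stem axis of a clip meets the groove floor, 14 mm above the bench
- place_3_tab (a point): where the tab tip of a clip standing like the sample in place 3 is: 23 mm from place_3 along rack +y, 83 mm above the bench
- steel_block: bystander: plain steel block, 44 x 82 x 21 mm, on the right of the rack; origin at the centre of its underside
- rubber_block: bystander: black rubber block with a notched top, 42 x 88 x 42 mm, on the left of the rack; origin at the centre of its underside
There are look-alikes about, which are no part of the job. Leave any black look-alike of the part that bears clip_1_mid alone. What is shaped like the part that bears clip_2_mid but red is not meant.

How it is judged:
By the outcome, as a careful person would: the job done as asked, in the order asked, and still so for the second after the job is handed in, with the robot touching nothing.
It also fails if it takes over 64 s, if anything falls off the work surface, if the arm or the gripper's body presses on something with over 40 N, if the wrist force passes 120 N, or if a joint passes its speed limit or range.

## Robot

A 6-joint arm with a two-finger parallel gripper is mounted at the origin on a cart in front of the work surface, level with it; the furniture and walls round the work are solid. World frame = base frame: x ahead of the robot, y to its left, z up, the work surface at z = 0. Lengths are in m, angles in rad, forces in N, time in s.
With the tool pointing down it reaches from about 0.35 to 0.85 m from the base axis. Payload 8.1 kg.
Tool frame: the origin (TCP) lies at the very end of the fingers, on their centre line; the grasp point (between the pads) lies 19 mm behind it; z points along the fingers, y is the direction in which the jaws open and shut (so a half turn about z gives the same grasp; the last joint's range is limited). The gripper opens to 93 mm and grips with 3 to 60 N. Pads are 15 mm wide; open, the fingers measure 128 mm over their backs; the gripper's body (75 mm by 188 mm) begins 65 mm behind the grasp point.
Start: joints at [-1.433, 0.13, 1.488, -0, 1.523, -0.085], TCP at [0.133, -0.585, 0.219] pointing down, gripper open.
Joint ranges: [-2.96, 2.96], [-0.89, 2.26], [0.02, 2.5], [-1.34, 4.48], [0, 2.73], [-2.66, 2.66]. Speed limits (rad/s): [2.39, 2.39, 2.79, 3.14, 3.14, 3.14].

## Interface

Orientations are given as a rotation vector (axis times angle).
In Python, from plant import * gives the robot as it stands.
- The arm moves only by the tool apply_moves, never from a script. Its argument "commands" is one flat list of numbers, 7 for each row, row after row: the shift along the world's x, y, z in cm, then the turn, a rotation vector about the world's x, y, z in rad, then the finger opening in cm, from 0 to 9.3. A call has 1 to 8 rows; each row shifts and turns the pose as measured when the row begins; what a row does not reach is not made up. A row lasts 1/8 s, in which the tool goes at most 62.5 mm and 10.7 degrees, less where a joint would pass 70% of its speed; a pose out of reach is approached as far as the arm can. A call with a gripper value outside its range is refused whole. The fingers move at their own pace and stop on an object; "squeeze" is the grip in N (left out, the last holds). Time passes only in rows, so rows that do not move let the fingers close. It gives the time, the measured TCP pose, the force and the opening at its end, in the units of the state.
- read_state(): the state, without advancing time (a new reading comes with each control period).
- read_camera(name): name is "side" or "top"; returns (picture, depth): 480x640x3 uint8, blue, green, red; 480x640 float32, m along the optical axis (not along the pixel's ray), 0 where there is no reading.
- camera_model(name): a dict with "intrinsics" (3x3 intrinsics, pixels), "R" (3x3) and "t" (3): a world point X has camera coordinates R X + t. Camera axes: x right, y down, z forward; pixel columns grow to the right and rows downward; lengths in m; the calibration is good to about 2 mm. A picture is of the moment at which its call begins. camera_model takes no time and is no camera call.
- close_job(): hands the job in, once; it reports no verdict.
Trained networks look in the newest picture that a camera, given by its name, has taken for a name from the list of things; names that differ only in an ending like _2 or _b are one class to them, and where a whole thing is asked for, a point or a joint stands for the part that bears it (a point fixed in the world has none). Each returns a list of dicts, best first, with "conf" (0 to 1); they miss things now and then, are a little off and sometimes report something else, mostly with a low value. They report only what shows in the picture. A call takes as long as a camera call. They do not tell look-alikes from the thing itself.
- find_in(query, camera): "point" ([x, y, z] in m, in the coordinates of the camera as it stood for that picture, good to about 4 mm: the middle of the surface that is visible of it).
- cut_out(query, camera): "mask" (480x640 bool, what is visible of it).
- spot_point(query, camera): "point" ([x, y, z] in m, in the coordinates of the camera as it stood for that picture, good to about 4 mm: a listed point, or the origin of a listed thing).
The state is a dict: "t": time; "q": joint angles; "dq": joint speeds; "joint_torque": joint torques, N m; "tool_pos": TCP position; "orientation": TCP orientation; "force": force on the tool from outside, world axes, zero at the start; "wrist_torque": the same for the moment, N m; "opening": finger opening in m.
Only numpy, scipy, OpenCV 4.12 (cv2) and the standard library are available. Lean on these libraries where they do the work, as an engineer would, in place of code of your own. Each camera call takes 0.05 s, during which the arm holds its last target. There are 200 camera calls.

## Working session

There is one attempt and no reset: what is moved stays moved. The work goes in short steps, Python scripts to look and compute and a tool call to move; the robot and the scene stay as the last step left them, time stands still between calls to the robot, and variables do not carry over. Pictures are saved under pics/ and viewed, about 8 in all and at most 12, crops included, and the job is handed in when it is done.

Besides the shell and the picture viewer there is one more tool, called after "Request:" as name(argument=value, ...) on one line, values as JSON. apply_moves: Moves the arm, as the interface text tells. Its arguments: {"type":"object","properties":{"commands":{"type":"array"},"squeeze":{"type":"number"}},"required":["commands"]}

```bash
mkdir -p pics; ls
cat > h.py <<'E'
from plant import *
import numpy as np, cv2
def toworld(c,p):
    m=camera_model(c); return np.array(m["R"]).T@(np.array(p)-np.array(m["t"]))
def proj(c,X):
    m=camera_model(c); p=np.array(m["R"])@np.array(X)+np.array(m["t"]); q=np.array(m["intrinsics"])@p; return q[:2]/q[2]
def cloud(c,d):
    m=camera_model(c); K=np.array(m["intrinsics"]); v,u=np.mgrid[:480,:640]
    P=np.stack([(u-K[0,2])/K[0,0]*d,(v-K[1,2])/K[1,1]*d,d],-1)
    return (P-np.array(m["t"]))@np.array(m["R"])
E
python3 - <<'E'
from h import *
for c in("side","top"):
    b,d=read_camera(c); cv2.imwrite(f"pics/{c}0.png",b); np.save(c+"0.npy",d)
    m=camera_model(c); print(c,-np.array(m["R"]).T@m["t"],m["R"][2],m["intrinsics"][0])
    for q in("rack","sample_mid","clip_1_mid","clip_1_tab","place_1","place_2","place_3","steel_block","rubber_block"):
        for r in spot_point(q,c): print(q,round(r["conf"],2),toworld(c,r["point"]).round(3),proj(c,toworld(c,r["point"])).round())
print(read_state())
E
```

```text
pics
side [ 0.29227255 -1.03240835  0.59828732] [ 0.25295959  0.77994377 -0.57245015] [504.83631785   0.         321.81165129]
rack 0.78 [ 0.464 -0.376  0.   ] [301. 293.]
sample_mid 0.76 [ 0.524 -0.428  0.052] [343. 281.]
clip_1_mid 0.9 [ 0.437 -0.351  0.049] [281. 266.]
clip_1_mid 0.77 [ 0.635 -0.407  0.037] [397. 267.]
clip_1_tab 0.84 [ 0.457 -0.368  0.086] [294. 252.]
clip_1_tab 0.83 [ 0.621 -0.419  0.071] [394. 257.]
place_1 0.89 [ 0.481 -0.391  0.014] [312. 290.]
place_1 0.65 [ 0.442 -0.355  0.014] [285. 282.]
place_1 0.62 [ 0.399 -0.314  0.016] [257. 272.]
place_1 0.52 [ 0.419 -0.333  0.082] [267. 247.]
place_2 0.89 [ 0.481 -0.391  0.014] [312. 290.]
place_2 0.65 [ 0.442 -0.355  0.014] [285. 282.]
place_2 0.62 [ 0.399 -0.314  0.016] [257. 272.]
place_2 0.52 [ 0.419 -0.333  0.082] [267. 247.]
place_3 0.89 [ 0.481 -0.391  0.014] [312. 290.]
place_3 0.65 [ 0.442 -0.355  0.014] [285. 282.]
place_3 0.62 [ 0.399 -0.314  0.016] [257. 272.]
place_3 0.52 [ 0.419 -0.333  0.082] [267. 247.]
steel_block 0.86 [ 0.441 -0.486  0.002] [307. 338.]
rubber_block 0.87 [ 0.512 -0.282  0.001] [311.
[... 1115 characters left out ...]
block 0.85 [ 0.509 -0.281  0.002] [268. 225.]
{'t': 1.0, 'q': array([-1.43340240e+00,  1.30390452e-01,  1.48820375e+00, -1.34857835e-05,
        1.52299062e+00, -8.54015770e-02]), 'dq': array([ 0.00073871,  0.00018555,  0.00105619, -0.00091651, -0.00256251,
       -0.00041697]), 'joint_torque': array([-3.18474831e-04, -5.59778202e+01, -4.92068768e+01,  7.69253774e-02,
        2.24074780e-02, -2.01253823e-05]), 'tool_pos': array([ 0.13259094, -0.58517312,  0.21863887]), 'orientation': array([ 3.12211183e+00,  3.49243093e-01, -2.08323065e-05]), 'force': array([-0.02428293, -0.52893729, -0.02566778]), 'wrist_torque': array([-0.02341037,  0.02843929,  0.05339798]), 'opening': 0.0927428847388571}
```

Run:
```python
from h import *
a=cv2.imread("pics/side0.png"); b=cv2.imread("pics/top0.png")
A=cv2.resize(a[200:380,220:440],None,fx=3.4,fy=3.4,interpolation=3)[:600]
cv2.imwrite("pics/s1.png",A)
B=cv2.resize(b[120:320,220:440],None,fx=3,fy=3,interpolation=3); cv2.imwrite("pics/t1.png",B)
```

```text
(no output)
```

View pics/s1.png

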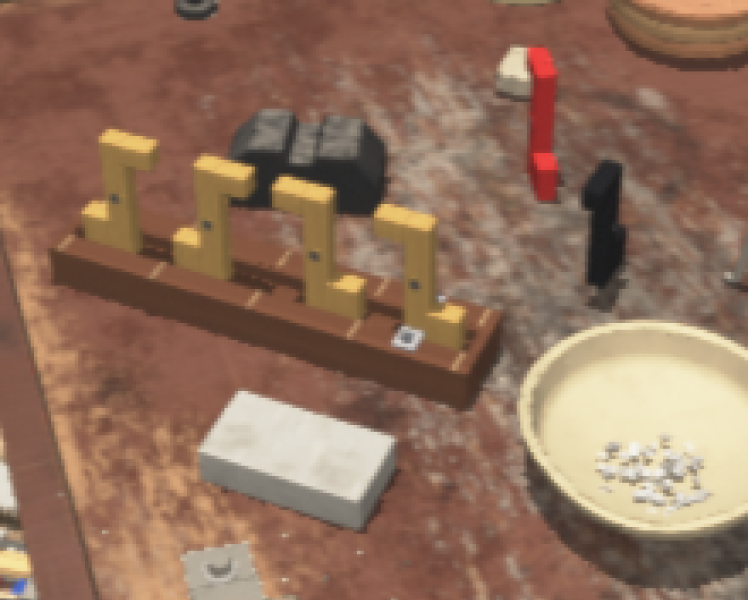

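View pics/t1.png

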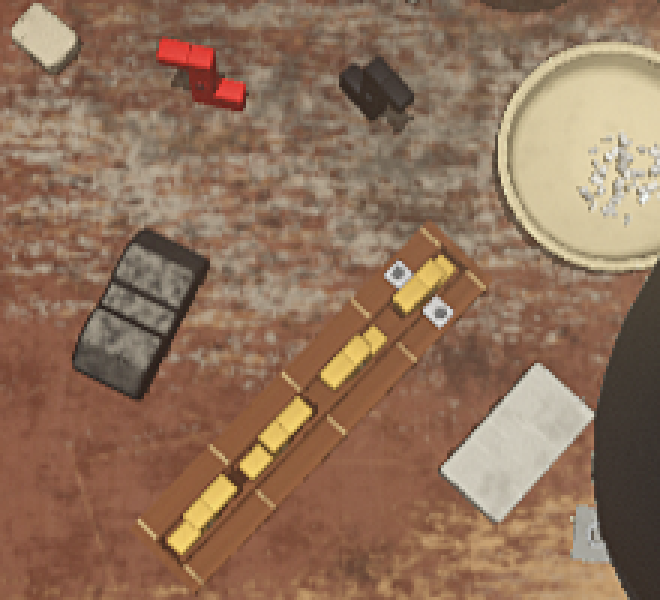

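The pictures settle which clips to turn. The sample is at s1 (405,280), with its tab to the left and foot to the right. Clip A next to it, at (312,255), matches it. Clips B at (210,220) and C at (115,195) have the tab on the right, so they are mirrored. The red one (540,120) and black one (603,220) are look-alikes off the rack and are not part of the job. Next I measure the rack frame and the clips.

```bash
cat > m.py <<'E'
from h import *
def rackfit(c,b,d):
    W=cloud(c,d); ok=d>0
    near=ok&(np.hypot(W[...,0]-.46,W[...,1]+.373)<.16)
    m=near&(abs(W[...,2]-.024)<.005)
    _,L,st,_=cv2.connectedComponentsWithStats(cv2.morphologyEx(m.astype(np.uint8),cv2.MORPH_CLOSE,np.ones((7,7))))
    k=1+np.argmax(st[1:,4]); m&=L==k
    P=W[m]; r=cv2.minAreaRect((P[:,:2]*1000).astype(np.float32))
    bx=cv2.boxPoints(r); e=max([bx[1]-bx[0],bx[2]-bx[1]],key=np.linalg.norm); y=e/np.linalg.norm(e)
    if y[0]>0: y=-y
    return W,near,r,np.array(r[0])/1000,y,np.median(P[:,2])
def clips(c,b,W,near,o,y):
    x=np.array([y[1],-y[0]]); hsv=cv2.cvtColor(b,cv2.COLOR_BGR2HSV)
    g=near&(hsv[...,0]>18)&(hsv[...,0]<32)&(hsv[...,1]>110)&(W[...,2]>.03)&(W[...,2]<.1)
    R=np.stack([(W[...,:2]-o)@x*1000,(W[...,:2]-o)@y*1000,W[...,2]*1000],-1)
    for k,c0 in enumerate((-84,-28,28,84)):
        q=R[g&(abs(R[...,1]-c0)<28)&(abs(R[...,0])<20)]
        if len(q)<5: print(k,"none"); continue
        for n,lo,hi in(("top",84,98),("stem",55,72),("foot",32,43)):
            s=q[(q[:,2]>lo)&(q[:,2]<hi)]
            if len(s)>4: print(k,n,len(s),"y %.1f..%.1f x %.1f..%.1f z %.1f"%(*np.percentile(s[:,1],[2,98]),*np.percentile(s[:,0],[2,98]),np.median(s[:,2])))
E
python3 - <<'E'
from m import *
for c in("top","side"):
    b=cv2.imread(f"pics/{c}0.png"); d=np.load(c+"0.npy")
    W,near,r,o,y,z=rackfit(c,b,d); print(c,o,r[1],y,np.arctan2(y[1],y[0]),z)
    clips(c,b,W,near,o,y)
    for p in(-28,28,84): print(p,o+y*p/1000)
E
```

```text
top [ 0.46010315 -0.37518231] (50.08186340332031, 238.5386962890625) [-0.7271815  0.6864453] 2.3850033 0.023602204732382837
0 top 137 y -89.7..-61.4 x -5.8..4.9 z 89.3
0 foot 26 y -105.5..-94.6 x -5.4..5.1 z 37.5
1 top 141 y -35.2..-7.1 x -6.0..4.9 z 89.4
1 foot 43 y -51.4..-25.8 x -6.0..5.0 z 37.6
2 top 140 y 9.3..37.1 x -5.9..4.6 z 89.5
2 foot 72 y 38.2..53.1 x -5.9..5.0 z 37.7
3 top 148 y 63.9..92.5 x -6.0..5.4 z 89.6
3 foot 69 y 93.2..108.4 x -6.0..4.4 z 37.4
-28 [ 0.48046423 -0.39440278]
28 [ 0.43974207 -0.35596184]
84 [ 0.3990199  -0.31752091]
side [ 0.46116504 -0.37437186] (54.695648193359375, 239.7968292236328) [-0.72814095  0.6854275 ] 2.3864021 0.024074604067720308
0 top 63 y -89.8..-64.4 x -5.4..5.4 z 90.3
0 foot 23 y -105.5..-92.0 x -5.5..3.8 z 38.1
1 top 62 y -34.6..-9.5 x -4.9..4.7 z 90.1
1 foot 24 y -51.5..-41.8 x -5.4..4.9 z 38.4
2 top 57 y 9.3..34.1 x -5.0..5.3 z 90.2
2 foot 21 y 40.4..51.3 x -5.2..4.9 z 38.7
3 top 52 y 65.2..90.4 x -5.1..5.3 z 90.3
3 foot 19 y 96.4..105.7 x -5.3..4.4 z 38.3
-28 [ 0.48155299 -0.39356383]
28 [ 0.44077709 -0.35517989]
84 [ 0.4000012  -0.31679595]
```

Request:
apply_moves(commands=[3.79, 3.85, -0.9, 0, 0, -0.14, 5, 3.79, 3.85, -0.9, 0, 0, -0.14, 5, 3.79, 3.85, -0.9, 0, 0, -0.14, 5, 3.79, 3.85, -0.9, 0, 0, -0.14, 5, 3.79, 3.85, -0.9, 0, 0, -0.14, 5, 3.79, 3.85, -0.9, 0, 0, -0.14, 5, 3.79, 3.85, -0.9, 0, 0, -0.14, 5, 0, 0, 0, 0, 0, 0, 5], squeeze=25)

```text
t: 2.0
tool_pos: [0.4038, -0.3074, 0.1548]
orientation: [2.895, -1.211, 0.001]
force: [-1.0, -0.2, 0.4]
opening: 0.0503
```

```bash
cat > s.py <<'E'
from m import *
from scipy.spatial.transform import Rotation as Ro
import sys
o=np.array([.4606,-.3748]); th=2.3857; y=np.array([np.cos(th),np.sin(th)]); x=np.array([y[1],-y[0]])
s=read_state(); R=Ro.from_rotvec(s["orientation"]).as_matrix(); p=s["tool_pos"]
print("t",s["t"],"tcp",p.round(4),"rack x,y mm",((p[:2]-o)@x*1e3).round(2),((p[:2]-o)@y*1e3).round(2),"tilt",R[:2,2].round(4),"open",s["opening"].round(4),"F",s["force"].round(1),"q",s["q"].round(2))
psi=np.arctan2(R[1,0],R[0,0]); print("psi",psi.round(4),"to th-pi",(th-np.pi-psi).round(4),"to th",(th-psi).round(4))
for k in sys.argv[1:]:
    k=float(k); print(k,"shift cm",((o+y*k/1e3-p[:2])*100).round(2))
E
python3 s.py 86
```

```text
Traceback (most recent call last):
  File "s.py", line 6, in <module>
    print("t",s["t"],"tcp",p.round(4),"rack x,y mm",((p[:2]-o)@x*1e3).round(2),((p[:2]-o)@y*1e3).round(2),"tilt",R[:2,2].round(4),"open",s["opening"].round(4),"F",s["force"].round(1),"q",s["q"].round(2))
                                                                                                                                         ^^^^^^^^^^^^^^^^^^
AttributeError: 'float' object has no attribute 'round'
```

```bash
sed -i 's/s\["opening"\].round(4)/round(s["opening"],4)/' s.py; python3 s.py 86
```

```text
t 2.0 tcp [ 0.4038 -0.3074  0.1548] rack x,y mm 10.13 87.58 tilt [-0.0004 -0.0031] open 0.0503 F [-1.  -0.2  0.4] q [-0.75 -0.08  1.82 -0.    1.4   1.61]
psi -0.7925 to th-pi 0.0366 to th 3.1782
86.0 shift cm [-0.58 -0.85]
```

Request:
apply_moves(commands=[-0.58, -0.85, -3, 0, 0, 0.036, 5, 0, 0, 0, 0, 0, 0, 5, 0, 0, 0, 0, 0, 0, 5])

```text
t: 2.38
tool_pos: [0.3982, -0.3175, 0.1265]
orientation: [2.918, -1.152, 0.005]
force: [0.2, 0.0, -0.8]
opening: 0.0501
```

```bash
python3 s.py 86
```

```text
t 2.375 tcp [ 0.3982 -0.3175  0.1265] rack x,y mm -1.09 84.72 tilt [ 0.0012 -0.0055] open 0.0501 F [ 0.2  0.  -0.8] q [-0.77 -0.06  1.85 -0.    1.34  1.55]
psi -0.7524 to th-pi -0.0035 to th 3.1381
86.0 shift cm [-0.02  0.17]
```

Request:
apply_moves(commands=[-0.02, 0.17, -2, 0.005, 0, -0.003, 5, 0, 0, -2.5, 0, 0, 0, 5, 0, 0, -2.5, 0, 0, 0, 5, 0, 0, -1.3, 0, 0, 0, 5, 0, 0, 0, 0, 0, 0, 5])

```text
t: 3.0
tool_pos: [0.3981, -0.3174, 0.0416]
orientation: [2.917, -1.163, 0.007]
force: [-0.9, 0.3, -0.5]
opening: 0.0503
```

```bash
python3 s.py 86
python3 - <<'E'
from h import *
b,d=read_camera("side"); cv2.imwrite("pics/g1.png",cv2.resize(b[200:330,200:390],None,fx=4,fy=4,interpolation=3))
E
```

```text
t 3.0 tcp [ 0.3981 -0.3174  0.0416] rack x,y mm -1.12 84.85 tilt [ 0.0041 -0.0025] open 0.0503 F [-0.9  0.3 -0.5] q [-0.77  0.04  1.92  0.    1.18  1.55]
psi -0.7589 to th-pi 0.003 to th 3.1446
86.0 shift cm [-0.01  0.16]
```

View pics/g1.png

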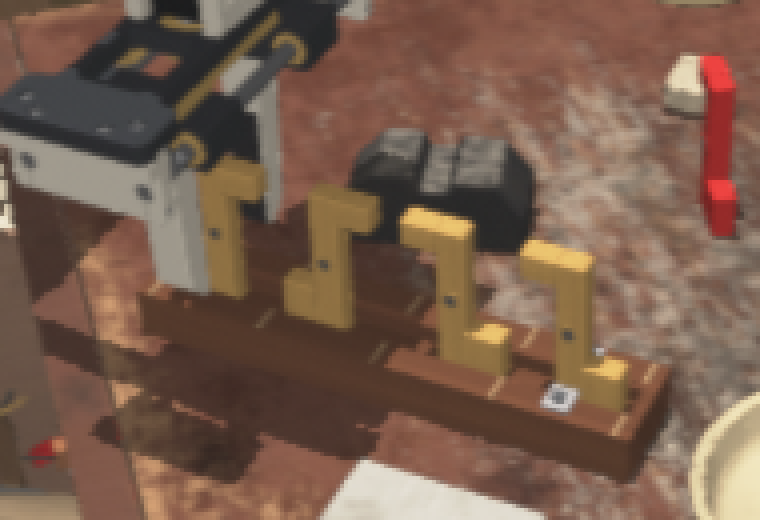

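The g1 view shows the fingers either side of clip C (225,220), above the rack top and clear of its neighbours. I'll make a small correction and close.

Request:
apply_moves(commands=[-0.02, 0.16, 0, 0, 0, 0.003, 5, 0, 0, 0, 0, 0, 0, 3, 0, 0, 0, 0, 0, 0, 0, 0, 0, 0, 0, 0, 0, 0, 0, 0, 0, 0, 0, 0, 0, 0, 0, 0, 0, 0, 0, 0])

```text
t: 3.8
tool_pos: [0.4001, -0.3178, 0.0456]
orientation: [2.917, -1.158, 0.017]
force: [0.5, -0.7, -0.7]
opening: 0.0118
```

```bash
python3 s.py 86
```

```text
t 3.8 tcp [ 0.4001 -0.3178  0.0456] rack x,y mm 0.03 83.12 tilt [ 0.0088 -0.007 ] open 0.0118 F [ 0.5 -0.7 -0.7] q [-0.77  0.04  1.92  0.    1.18  1.55]
psi -0.7556 to th-pi -0.0003 to th 3.1413
86.0 shift cm [-0.21  0.2 ]
```

Request:
apply_moves(commands=[0, 0, 1.5, 0, 0, 0, 0, 0, 0, 2, 0, 0, 0, 0, 0, 0, 0, 0, 0, 0, 0])

```text
t: 4.18
tool_pos: [0.3996, -0.3172, 0.0821]
orientation: [2.918, -1.158, 0.015]
force: [0.6, 0.3, -2.1]
opening: 0.0123
```

```bash
python3 s.py 84; python3 -c "
from h import *
for i in range(3): print(read_state()['tool_pos'].round(4))
b,d=read_camera('side'); cv2.imwrite('pics/g2.png',cv2.resize(b[200:330,200:390],None,fx=4,fy=4,interpolation=3))
for i in range(3): print(read_state()['tool_pos'].round(4))"
```

```text
t 4.175 tcp [ 0.3996 -0.3172  0.0821] rack x,y mm 0.02 83.89 tilt [ 0.0076 -0.0059] open 0.0123 F [ 0.6  0.3 -2.1] q [-0.77 -0.01  1.89  0.    1.25  1.55]
psi -0.7556 to th-pi -0.0003 to th 3.1413
84.0 shift cm [-0.01  0.01]
[ 0.3996 -0.3172  0.0821]
[ 0.3996 -0.3172  0.0821]
[ 0.3996 -0.3172  0.0821]
[ 0.399  -0.3167  0.081 ]
[ 0.399  -0.3167  0.081 ]
[ 0.399  -0.3167  0.081 ]
```

View pics/g2.png

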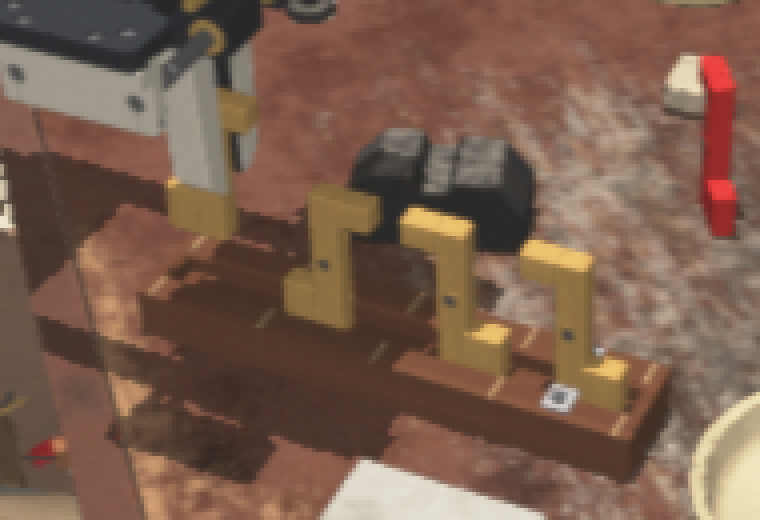

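Clip C is held and lifted clear of the rack (g2 around (205,180)). Now I turn it half round.

Request:
apply_moves(commands=[0, 0, 0, 0, 0, 0.18, 0, 0, 0, 0, 0, 0, 0.18, 0, 0, 0, 0, 0, 0, 0.18, 0, 0, 0, 0, 0, 0, 0.18, 0, 0, 0, 0, 0, 0, 0.18, 0, 0, 0, 0, 0, 0, 0.18, 0, 0, 0, 0, 0, 0, 0.18, 0, 0, 0, 0, 0, 0, 0.18, 0])

```text
t: 5.22
tool_pos: [0.3951, -0.313, 0.0737]
orientation: [-2.926, -1.118, 0.002]
force: [0.3, 0.4, -2.6]
opening: 0.0119
```

Request:
apply_moves(commands=[0, 0, 0, 0, 0, 0.18, 0, 0, 0, 0, 0, 0, 0.18, 0, 0, 0, 0, 0, 0, 0.18, 0, 0, 0, 0, 0, 0, 0.18, 0, 0, 0, 0, 0, 0, 0.18, 0, 0, 0, 0, 0, 0, 0.18, 0, 0, 0, 0, 0, 0, 0.18, 0, 0, 0, 0, 0, 0, 0.18, 0])

```text
t: 6.22
tool_pos: [0.3907, -0.3089, 0.0657]
orientation: [-1.391, -2.798, 0.017]
force: [0.4, -0.0, -2.9]
opening: 0.0121
```

```bash
python3 s.py 84
```

```text
t 6.225 tcp [ 0.3907 -0.3089  0.0657] rack x,y mm -0.0 96.04 tilt [-0.0198 -0.0027] open 0.0121 F [ 0.4 -0.  -2.9] q [-0.76  0.    1.91 -0.02  1.24 -1.4 ]
psi 2.2189 to th-pi -2.9747 to th 0.1668
84.0 shift cm [ 0.88 -0.83]
```

Request:
apply_moves(commands=[0.65, -0.6, 1.0, 0, 0, 0.1, 0, 0, 0, 1.0, 0.008, -0.012, 0.067, 0, 0, 0, 0.2, 0, 0, 0, 0])

```text
t: 6.6
tool_pos: [0.3955, -0.3132, 0.0849]
orientation: [-1.143, -2.912, -0.002]
force: [0.2, -1.5, -2.9]
opening: 0.0122
```

```bash
cat >> m.py <<'E'
def held(lo,c="side"):
    from s import o,y,x
    b,d=read_camera(c); W=cloud(c,d); hsv=cv2.cvtColor(b,cv2.COLOR_BGR2HSV)
    R=np.stack([(W[...,:2]-o)@x*1000,(W[...,:2]-o)@y*1000,W[...,2]*1000],-1)
    g=(d>0)&(hsv[...,0]>16)&(hsv[...,0]<32)&(hsv[...,1]>100)&(abs(R[...,0])<15)&(abs(R[...,1]-lo)<28)&(R[...,2]>16)&(R[...,2]<150)
    q=R[g]; zs=q[:,2]; print("z range",np.percentile(zs,[1,99]).round(1))
    for z0 in range(int(zs.min()),int(zs.max()),8):
        s=q[(zs>=z0)&(zs<z0+8)]
        if len(s)>4: print(z0,len(s),"y %.1f..%.1f x %.1f..%.1f"%(*np.percentile(s[:,1],[3,97]),*np.percentile(s[:,0],[3,97])))
    return b
E
python3 s.py 87
python3 - <<'E'
from m import *
b=held(87); cv2.imwrite('pics/g3.png',cv2.resize(b[190:330,200:390],None,fx=4,fy=4,interpolation=3))
E
```

```text
t 6.6 tcp [ 0.3955 -0.3132  0.0849] rack x,y mm 0.16 89.56 tilt [-0.0113  0.0061] open 0.0122 F [ 0.2 -1.5 -2.9] q [-0.77 -0.01  1.88 -0.    1.28 -1.59]
psi 2.3934 to th-pi -3.1493 to th -0.0077
87.0 shift cm [ 0.18 -0.19]
t 6.6 tcp [ 0.3955 -0.3132  0.0849] rack x,y mm 0.16 89.56 tilt [-0.0113  0.0061] open 0.0122 F [ 0.2 -1.5 -2.9] q [-0.77 -0.01  1.88 -0.    1.28 -1.59]
psi 2.3934 to th-pi -3.1493 to th -0.0077
z range [ 56.  129.2]
54 42 y 63.7..90.3 x -6.4..4.6
62 63 y 63.9..91.2 x -6.9..1.9
70 77 y 64.0..91.2 x -6.7..4.2
78 28 y 64.7..87.2 x -6.3..3.2
86 11 y 79.8..81.6 x -4.0..4.0
94 14 y 79.8..81.2 x -4.1..4.0
102 9 y 79.3..81.5 x -2.4..3.5
110 11 y 79.5..80.9 x -4.3..3.3
118 12 y 79.2..80.9 x -3.3..5.1
126 12 y 79.2..85.4 x -2.5..5.6
```

View pics/g3.png

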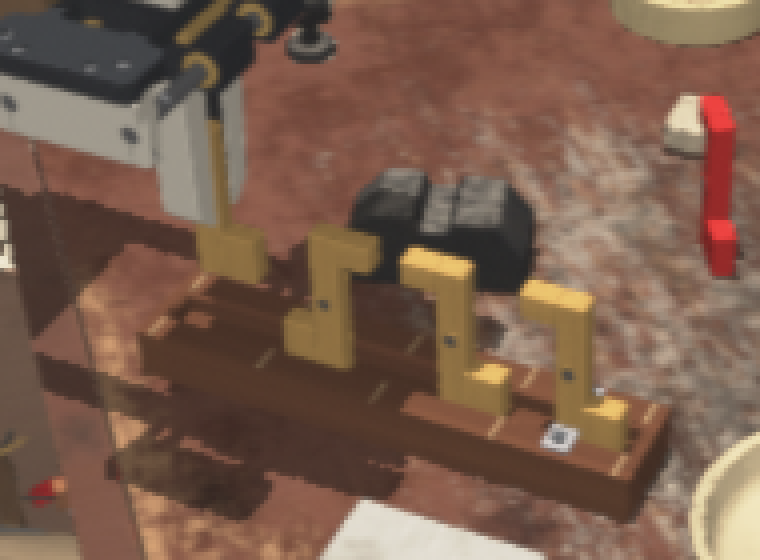

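The g3 view shows clip C turned: its foot now points right toward the sample, (235,255), and it hangs above place 3. I estimate its stem at rack y≈86, so I shift it 2 mm and lower part way.

Request:
apply_moves(commands=[0.18, -0.18, -0.7, 0, 0, -0.008, 0, 0.1, -0.1, -0.7, 0, 0, 0, 0, 0.05, -0.05, -0.6, 0, 0, 0, 0, 0.05, -0.05, 0.05, 0, 0, 0, 0])

```text
t: 7.15
tool_pos: [0.3983, -0.3159, 0.0614]
orientation: [-1.16, -2.902, -0.004]
force: [0.7, 0.1, -2.8]
opening: 0.0117
```

```bash
python3 s.py 87.5
python3 - <<'E'
from m import *
held(84)
E
```

```text
t 7.15 tcp [ 0.3983 -0.3159  0.0614] rack x,y mm 0.17 85.76 tilt [-0.0145  0.0086] open 0.0117 F [ 0.7  0.1 -2.8] q [-0.77  0.04  1.88 -0.    1.24 -1.58]
psi 2.3811 to th-pi -3.137 to th 0.0046
87.5 shift cm [-0.14  0.11]
t 7.15 tcp [ 0.3983 -0.3159  0.0614] rack x,y mm 0.17 85.76 tilt [-0.0145  0.0086] open 0.0117 F [ 0.7  0.1 -2.8] q [-0.77  0.04  1.88 -0.    1.24 -1.58]
psi 2.3811 to th-pi -3.137 to th 0.0046
z range [ 32.3 105.8]
28 32 y 61.0..86.9 x -6.6..2.1
36 50 y 60.6..86.5 x -6.6..3.2
44 59 y 60.2..86.3 x -7.0..3.7
52 65 y 60.9..85.5 x -6.5..4.6
60 14 y 76.0..77.9 x -4.3..3.5
68 10 y 75.7..77.4 x -3.6..3.6
76 10 y 75.7..77.5 x -2.6..4.7
84 11 y 75.5..77.2 x -3.6..3.4
92 11 y 75.6..77.9 x -4.3..4.7
100 14 y 75.4..79.8 x -2.5..5.3
```

```bash
python3 - <<'E' | grep -v -e tcp -e psi
from m import *
held(-84);held(-28)
E
```

```text
z range [21.3 91.4]
18 29 y -107.2..-90.6 x -5.7..5.9
26 61 y -107.1..-79.4 x -6.0..0.1
34 93 y -106.6..-80.4 x -6.2..5.8
42 26 y -90.8..-80.3 x -5.9..3.2
50 30 y -90.8..-79.7 x -6.0..4.1
58 40 y -90.9..-79.1 x -6.2..2.4
66 29 y -90.8..-78.9 x -6.2..3.1
74 53 y -90.8..-65.6 x -6.3..2.4
82 91 y -91.2..-63.3 x -5.9..5.7
90 49 y -90.1..-62.9 x -5.0..5.8
z range [20.1 91.5]
17 33 y -52.3..-26.1 x -5.3..3.3
25 60 y -52.7..-25.4 x -6.1..1.9
33 88 y -52.3..-26.9 x -5.7..5.4
41 33 y -36.5..-23.5 x -5.6..4.9
49 27 y -37.2..-23.7 x -6.3..7.6
57 37 y -37.0..-24.3 x -6.5..2.3
65 30 y -37.0..-24.3 x -6.1..1.7
73 43 y -36.9..-10.5 x -5.9..2.6
81 76 y -37.0..-8.4 x -6.4..2.9
89 76 y -35.3..-8.8 x -6.0..5.8
```

Request:
apply_moves(commands=[0.02, -0.01, -0.4, -0.003, -0.005, 0.004, 0, 0.02, -0.01, -0.4, 0, 0, 0, 0, 0.02, -0.02, -0.3, 0, 0, 0, 0])

```text
t: 7.68
tool_pos: [0.4001, -0.3174, 0.0519]
orientation: [-1.157, -2.913, -0.0]
force: [0.6, 0.5, -1.6]
opening: 0.0118
```

Run:
```python
from m import *
held(84)
```

```text
t 7.675 tcp [ 0.4001 -0.3174  0.0519] rack x,y mm 0.27 83.39 tilt [-0.0064  0.0026] open 0.0118 F [ 0.6  0.5 -1.6] q [-0.77  0.05  1.89 -0.    1.21 -1.58]
psi 2.3855 to th-pi -3.1414 to th 0.0002
z range [22.4 97.1]
20 36 y 57.5..84.4 x -6.8..1.8
28 56 y 57.7..84.7 x -7.0..3.1
36 70 y 57.5..84.3 x -6.9..5.5
44 46 y 58.4..83.5 x -6.7..4.4
52 12 y 73.3..74.7 x -4.6..3.5
60 10 y 73.5..75.4 x -2.0..3.4
68 10 y 73.4..75.2 x -4.3..4.2
76 13 y 73.4..75.7 x -3.2..4.6
84 7 y 73.9..75.3 x -1.5..3.6
92 13 y 73.9..76.8 x -3.2..4.3
```

Request:
apply_moves(commands=[-0.11, 0.14, 0.1, 0, 0, 0, 0, -0.07, 0.1, 0.05, 0, 0, 0, 0])

```text
t: 7.98
tool_pos: [0.3979, -0.3147, 0.0529]
orientation: [-1.157, -2.913, -0.001]
force: [-0.5, 1.0, -2.6]
opening: 0.0116
```

Run:
```python
from m import *
held(84)
```

```text
t 7.975 tcp [ 0.3979 -0.3147  0.0529] rack x,y mm 0.77 86.84 tilt [-0.007   0.0033] open 0.0116 F [-0.5  1.  -2.6] q [-0.77  0.04  1.9  -0.    1.21 -1.58]
psi 2.3854 to th-pi -3.1413 to th 0.0003
z range [ 22.2 109.2]
18 15 y 63.1..90.0 x -5.2..6.4
26 63 y 60.6..88.4 x -6.8..1.5
34 57 y 61.2..86.6 x -6.2..4.6
42 69 y 62.1..88.2 x -5.9..5.0
50 12 y 77.0..78.4 x -3.0..5.6
58 12 y 77.5..79.0 x -3.1..5.2
66 11 y 76.9..78.3 x -2.0..4.9
74 9 y 77.3..78.6 x -2.3..3.7
82 14 y 77.1..79.2 x -3.3..5.5
90 10 y 77.4..79.5 x -2.1..5.2
```

Request:
apply_moves(commands=[0.02, -0.02, -0.3, 0, 0, 0, 0, 0.02, -0.02, -0.3, 0, 0, 0, 0, 0.02, -0.02, -0.1, 0, 0, 0, 0])

```text
t: 8.4
tool_pos: [0.3987, -0.3153, 0.0457]
orientation: [-1.157, -2.913, -0.0]
force: [0.1, -0.2, -2.0]
opening: 0.0119
```

Run:
```python
from m import *
held(84)
```

```text
t 8.4 tcp [ 0.3987 -0.3153  0.0457] rack x,y mm 0.82 85.86 tilt [-0.0066  0.0029] open 0.0119 F [ 0.1 -0.2 -2. ] q [-0.77  0.05  1.9  -0.    1.2  -1.58]
psi 2.3855 to th-pi -3.1414 to th 0.0002
z range [ 19.  148.9]
16 32 y 60.1..87.7 x -6.4..10.3
24 59 y 59.9..87.2 x -6.2..2.9
32 79 y 60.2..86.8 x -6.2..5.4
40 18 y 70.4..85.7 x -6.3..4.1
48 14 y 75.8..77.1 x -4.6..4.0
56 11 y 75.6..77.1 x -3.2..4.3
64 7 y 76.1..77.6 x -1.7..3.7
72 13 y 76.1..77.4 x -4.2..4.1
80 11 y 76.1..78.2 x -1.1..4.8
88 8 y 76.7..81.3 x -0.6..5.3
144 11 y 56.2..64.4 x 5.6..11.0
```

Request:
apply_moves(commands=[-0.07, 0.05, -0.1, 0, 0, 0, 0, 0.0, 0.0, -0.15, 0, 0, 0, 0])

```text
t: 8.7
tool_pos: [0.3989, -0.3156, 0.0454]
orientation: [-1.158, -2.915, 0.0]
force: [-5.8, 5.6, 16.3]
opening: 0.0117
```

Run:
```python
from m import *
held(84)
```

```text
t 8.7 tcp [ 0.3989 -0.3156  0.0454] rack x,y mm 0.75 85.57 tilt [-0.0053  0.0018] open 0.0117 F [-5.8  5.6 16.3] q [-0.77  0.05  1.91 -0.    1.19 -1.58]
psi 2.3855 to th-pi -3.1414 to th 0.0002
z range [ 20.1 148.1]
16 28 y 60.0..85.8 x -6.0..8.8
24 56 y 59.9..87.9 x -6.2..2.9
32 84 y 60.2..86.5 x -6.4..5.5
40 14 y 61.8..79.5 x -5.0..3.9
48 10 y 75.4..77.5 x -4.6..4.8
56 13 y 75.8..77.7 x -3.5..4.9
64 8 y 75.6..77.9 x -1.5..5.0
72 12 y 75.8..78.1 x -1.9..3.7
80 10 y 75.6..77.8 x -3.6..5.1
88 8 y 76.3..82.2 x 0.1..7.9
144 10 y 57.6..70.0 x 6.8..10.6
```

Request:
apply_moves(commands=[-0.06, 0.06, 0.3, 0, 0, 0, 0, -0.05, 0.05, 0.1, 0, 0, 0, 0])

```text
t: 9.0
tool_pos: [0.3978, -0.3145, 0.0498]
orientation: [-1.158, -2.915, 0.001]
force: [-0.3, -0.5, -1.6]
opening: 0.0122
```

Run:
```python
from m import *
held(84)
```

```text
t 9.0 tcp [ 0.3978 -0.3145  0.0498] rack x,y mm 0.8 87.04 tilt [-0.005   0.0015] open 0.0122 F [-0.3 -0.5 -1.6] q [-0.77  0.04  1.91 -0.    1.2  -1.58]
psi 2.3856 to th-pi -3.1415 to th 0.0001
z range [ 20.7 110.3]
20 49 y 61.9..88.2 x -6.2..1.2
28 60 y 61.4..87.6 x -6.6..2.9
36 80 y 61.1..88.9 x -5.5..5.0
44 14 y 63.8..84.3 x -5.3..3.4
52 11 y 76.6..79.1 x -3.8..4.5
60 13 y 76.7..79.7 x -4.1..5.4
68 8 y 78.0..79.3 x -1.9..3.9
76 11 y 77.7..79.3 x -3.5..5.8
84 10 y 77.2..78.8 x -1.8..5.0
92 9 y 77.4..83.1 x -1.3..6.5
```

Request:
apply_moves(commands=[0, 0, -0.3, 0, 0, 0, 0, 0, 0, -0.2, 0, 0, 0, 0])

```text
t: 9.3
tool_pos: [0.3978, -0.3145, 0.0454]
orientation: [-1.157, -2.915, 0.001]
force: [-6.0, 6.0, 20.3]
opening: 0.0119
```

Run:
```python
from m import *
held(84)
```

```text
t 9.3 tcp [ 0.3978 -0.3145  0.0454] rack x,y mm 0.79 87.0 tilt [-0.0051  0.0015] open 0.0119 F [-6.   6.  20.3] q [-0.77  0.04  1.91 -0.    1.19 -1.58]
psi 2.3856 to th-pi -3.1415 to th 0.0001
z range [ 20.3 148.4]
17 35 y 61.2..87.5 x -5.6..5.3
25 53 y 61.7..89.3 x -6.0..4.6
33 85 y 61.8..88.6 x -6.1..6.0
41 10 y 77.2..79.3 x -4.0..2.8
49 8 y 77.2..79.9 x -2.8..4.0
57 12 y 77.3..79.0 x -3.2..5.5
65 12 y 77.1..79.5 x -2.1..6.2
73 9 y 77.1..79.9 x -3.6..5.1
81 10 y 77.9..79.7 x -2.4..4.9
89 7 y 78.0..81.2 x 1.0..5.2
145 9 y 57.3..66.4 x 6.2..9.7
```

Request:
apply_moves(commands=[0, 0, 0, 0, 0, 0, 3, 0, 0, 0, 0, 0, 0, 5, 0, 0, 0.5, 0, 0, 0, 5, 0, 0, 3, 0, 0, 0, 5, 0, 0, 3, 0, 0, 0, 5, 2.0, -2.0, 0, 0, 0, 0, 5, 2.0, -1.9, 0, 0, 0, 0, 5, 0, 0, 0, 0, 0, 0, 5])

```text
t: 10.35
tool_pos: [0.4391, -0.3548, 0.1143]
orientation: [-1.158, -2.917, 0.002]
force: [-0.5, 1.8, 0.4]
opening: 0.0498
```

```bash
python3 s.py 31; python3 - <<'E' | grep -v -e tcp -e psi
from m import *
held(84);b=held(28)
cv2.imwrite('pics/g4.png',cv2.resize(b[190:330,200:390],None,fx=4,fy=4,interpolation=3))
E
```

```text
t 10.35 tcp [ 0.4391 -0.3548  0.1143] rack x,y mm -0.16 29.36 tilt [-0.0037  0.0002] open 0.0498 F [-0.5  1.8  0.4] q [-0.77  0.11  1.7  -0.    1.33 -1.58]
psi 2.3856 to th-pi -3.1415 to th 0.0001
31.0 shift cm [-0.11  0.12]
z range [21.6 91.4]
18 34 y 61.3..88.3 x -5.8..4.2
26 57 y 62.0..88.9 x -6.2..3.8
34 75 y 61.9..89.7 x -6.3..4.3
42 31 y 77.6..88.5 x -5.6..3.0
50 25 y 77.2..89.7 x -5.7..3.4
58 31 y 77.6..89.6 x -6.7..4.9
66 35 y 77.5..90.7 x -6.5..1.9
74 40 y 77.2..102.7 x -6.4..2.9
82 86 y 77.4..105.4 x -6.0..4.8
90 34 y 77.4..105.3 x -4.5..5.0
z range [20.8 91.4]
17 36 y 23.9..50.1 x -5.8..4.3
25 56 y 23.3..50.0 x -6.1..3.8
33 79 y 24.0..51.3 x -5.9..5.8
41 31 y 23.6..36.1 x -5.5..2.8
49 28 y 22.9..36.0 x -6.2..3.3
57 32 y 23.7..35.4 x -5.7..5.6
65 32 y 23.8..34.3 x -5.7..4.8
73 42 y 7.6..34.6 x -5.4..3.9
81 66 y 7.6..34.2 x -6.3..6.6
89 64 y 8.7..34.0 x -5.7..6.0
```

View pics/g4.png

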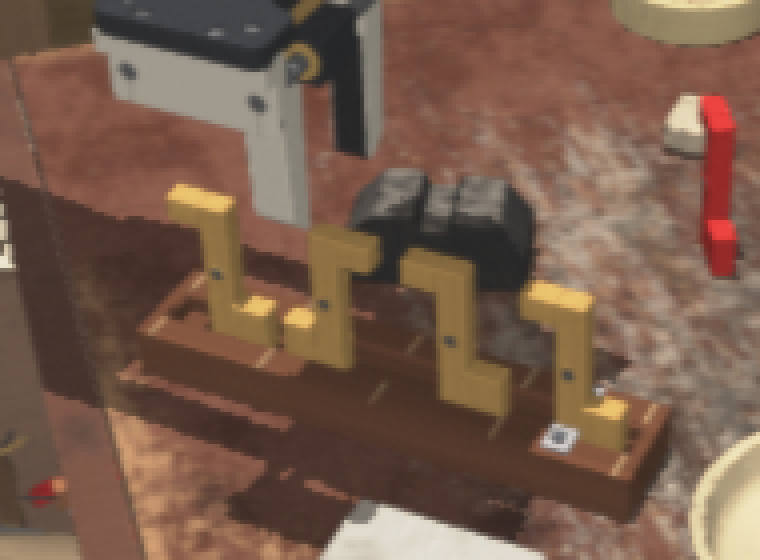

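The g4 view shows clip C (215,265) standing like the sample. Its stem is at rack y 84.4 against a target of 84, and its top is level with the sample's. Next is clip B, with its stem at rack y≈30.7 (330,300).

Request:
apply_moves(commands=[-0.1, 0.12, -2, 0, 0, 0, 5, 0, 0, -2.5, 0, 0, 0, 5, 0, 0, -2.5, 0, 0, 0, 5, 0, 0, 0, 0, 0, 0, 5])

```text
t: 10.95
tool_pos: [0.433, -0.3483, 0.0371]
orientation: [-1.155, -2.911, -0.002]
force: [-0.5, 0.0, 1.2]
opening: 0.0502
```

```bash
python3 s.py 30.7
```

```text
t 10.95 tcp [ 0.433  -0.3483  0.0371] rack x,y mm 0.41 38.25 tilt [-0.0088  0.0051] open 0.0502 F [-0.5  0.   1.2] q [-0.77  0.19  1.77 -0.    1.19 -1.58]
psi 2.3861 to th-pi -3.142 to th -0.0004
30.7 shift cm [ 0.52 -0.55]
```

Request:
apply_moves(commands=[0.52, -0.55, 0.5, -0.005, -0.008, 0, 5, 0, 0, 0, 0, 0, 0, 5])

```text
t: 11.2
tool_pos: [0.4386, -0.3541, 0.0433]
orientation: [1.158, 2.92, -0.001]
force: [0.1, -0.6, -0.3]
opening: 0.05
```

```bash
python3 s.py 30.7
```

```text
t 11.2 tcp [ 0.4386 -0.3541  0.0433] rack x,y mm 0.01 30.21 tilt [ 0.0003 -0.0007] open 0.05 F [ 0.1 -0.6 -0.3] q [-0.77  0.19  1.76 -0.    1.2  -1.59]
psi 2.3862 to th-pi -3.1421 to th -0.0005
30.7 shift cm [-0.04  0.03]
```

Excellent alignment; closing.

Request:
apply_moves(commands=[0, 0, 0, 0, 0, 0, 2, 0, 0, 0, 0, 0, 0, 0, 0, 0, 0, 0, 0, 0, 0, 0, 0, 0, 0, 0, 0, 0])

```text
t: 11.7
tool_pos: [0.4398, -0.3552, 0.0456]
orientation: [1.157, 2.916, -0.003]
force: [-1.4, 0.6, 0.1]
opening: 0.0143
```

```bash
python3 s.py 30.7
```

```text
t 11.7 tcp [ 0.4398 -0.3552  0.0456] rack x,y mm -0.02 28.53 tilt [ 0.003  -0.0034] open 0.0143 F [-1.4  0.6  0.1] q [-0.77  0.18  1.76 -0.    1.2  -1.59]
psi 2.3861 to th-pi -3.142 to th -0.0004
30.7 shift cm [-0.16  0.15]
```

Request:
apply_moves(commands=[-0.16, 0.15, -0.2, -0.003, 0.003, 0, 1.4, -0.03, 0.03, -0.05, 0, 0, 0, 0, -0.02, 0.02, -0.05, 0, 0, 0, 0])

```text
t: 12.08
tool_pos: [0.4379, -0.3533, 0.043]
orientation: [1.157, 2.917, -0.01]
force: [-1.3, -0.2, 6.6]
opening: 0.0116
```

```bash
python3 s.py 30.7
```

```text
t 12.075 tcp [ 0.4379 -0.3533  0.043 ] rack x,y mm 0.09 31.25 tilt [ 0.0004 -0.0071] open 0.0116 F [-1.3 -0.2  6.6] q [-0.77  0.18  1.77 -0.01  1.19 -1.58]
psi 2.3863 to th-pi -3.1422 to th -0.0006
30.7 shift cm [ 0.03 -0.04]
```

Request:
apply_moves(commands=[0, 0, 1.5, 0, 0, 0, 0, 0, 0, 2.5, 0, 0, 0, 0, 0.03, -0.03, 0.08, 0, 0, -0.18, 0, 0.03, -0.03, 0.08, 0, 0, -0.18, 0, 0.03, -0.03, 0.08, 0, 0, -0.18, 0, 0.03, -0.03, 0.08, 0, 0, -0.18, 0])

```text
t: 12.82
tool_pos: [0.4388, -0.3545, 0.0911]
orientation: [2.137, 2.301, -0.009]
force: [-0.4, -0.5, -1.4]
opening: 0.0119
```

```bash
python3 s.py 28
```

```text
t 12.825 tcp [ 0.4388 -0.3545  0.0911] rack x,y mm -0.18 29.81 tilt [-0.0032 -0.0053] open 0.0119 F [-0.4 -0.5 -1.4] q [-0.77  0.13  1.73 -0.01  1.28 -0.84]
psi 1.645 to th-pi -2.4009 to th 0.7407
28.0 shift cm [ 0.14 -0.11]
```

Request:
apply_moves(commands=[0.02, -0.02, 0.05, 0, 0, -0.18, 0, 0.02, -0.02, 0.05, 0, 0, -0.18, 0, 0.02, -0.02, 0.05, 0, 0, -0.18, 0, 0.02, -0.02, 0.05, 0, 0, -0.18, 0, 0.02, -0.02, 0.05, 0, 0, -0.18, 0, 0.02, -0.02, 0.05, 0, 0, -0.18, 0, 0.02, -0.02, 0.05, 0, 0, -0.18, 0, 0.02, -0.02, 0.05, 0, 0, -0.18, 0])

```text
t: 13.82
tool_pos: [0.4405, -0.3566, 0.101]
orientation: [-3.131, -0.244, 0.009]
force: [0.1, -0.3, -1.8]
opening: 0.012
```

```bash
python3 s.py 28
```

```text
t 13.825 tcp [ 0.4405 -0.3566  0.101 ] rack x,y mm -0.54 27.13 tilt [-0.0057  0.0011] open 0.012 F [ 0.1 -0.3 -1.8] q [-0.77  0.13  1.71 -0.    1.31  0.65]
psi 0.1558 to th-pi -0.9117 to th 2.2299
28.0 shift cm [-0.03  0.1 ]
```

Request:
apply_moves(commands=[0, 0.02, -0.2, 0, 0, -0.18, 0, 0, 0.02, -0.2, 0, 0, -0.18, 0, 0, 0.02, -0.2, 0, 0, -0.18, 0, 0, 0.02, -0.2, 0, 0, -0.18, 0, 0, 0.02, -0.2, 0, 0, -0.165, 0, 0, 0, 0, 0, 0, 0, 0])

```text
t: 14.58
tool_pos: [0.4406, -0.356, 0.0951]
orientation: [-2.916, 1.163, 0.006]
force: [-0.4, -0.6, -1.1]
opening: 0.012
```

Run:
```python
from m import *
held(28)
```

```text
t 14.575 tcp [ 0.4406 -0.356   0.0951] rack x,y mm -0.06 27.44 tilt [-0.0024  0.0036] open 0.012 F [-0.4 -0.6 -1.1] q [-0.77  0.14  1.71  0.    1.3   1.56]
psi -0.7589 to th-pi 0.003 to th 3.1446
z range [ 68.1 141. ]
67 52 y 5.2..31.3 x -6.8..2.7
75 66 y 4.7..31.1 x -7.0..3.7
83 88 y 5.0..29.3 x -7.3..5.1
91 11 y 8.9..22.0 x -5.1..4.1
99 5 y 20.3..22.2 x 0.3..5.4
107 9 y 20.8..22.0 x 0.6..6.1
115 7 y 20.8..22.2 x 1.4..7.3
123 5 y 20.9..21.8 x 1.9..5.5
131 7 y 20.8..22.3 x 1.8..5.8
139 5 y 20.4..22.5 x -0.0..5.9
```

Request:
apply_moves(commands=[0.05, 0.05, -1.0, 0.003, -0.002, 0.003, 0, 0, 0, -1, 0, 0, 0, 0, 0, 0, -1, 0, 0, 0, 0, 0, 0, 0, 0, 0, 0, 0])

```text
t: 15.12
tool_pos: [0.4408, -0.3552, 0.0627]
orientation: [-2.919, 1.143, 0.005]
force: [-0.7, -0.4, -0.5]
opening: 0.0117
```

Run:
```python
from m import *
held(28)
```

```text
t 15.125 tcp [ 0.4408 -0.3552  0.0627] rack x,y mm 0.69 27.9 tilt [-0.0009  0.0073] open 0.0117 F [-0.7 -0.4 -0.5] q [-0.77  0.17  1.73  0.    1.24  1.54]
psi -0.7465 to th-pi -0.0094 to th 3.1322
z range [ 35.7 107.9]
34 47 y 5.8..31.5 x -6.0..3.1
42 60 y 5.2..31.7 x -6.8..4.7
50 74 y 5.9..31.1 x -6.3..6.0
58 23 y 7.1..23.1 x -5.0..6.5
66 5 y 21.4..22.6 x 3.4..6.1
74 7 y 20.9..23.3 x 0.5..8.0
82 9 y 20.7..22.8 x 0.7..8.3
```

Request:
apply_moves(commands=[0, 0, -0.6, 0, 0, -0.009, 0, 0, 0, -0.5, 0, 0, 0, 0, 0, 0, 0, 0, 0, 0, 0])

```text
t: 15.55
tool_pos: [0.4414, -0.3558, 0.0521]
orientation: [-2.914, 1.157, 0.003]
force: [-0.4, 0.0, -1.0]
opening: 0.0118
```

Run:
```python
from m import *
held(28)
```

```text
t 15.55 tcp [ 0.4414 -0.3558  0.0521] rack x,y mm 0.68 27.02 tilt [0.0005 0.0061] open 0.0118 F [-0.4  0.  -1. ] q [-0.77  0.19  1.74  0.    1.22  1.55]
psi -0.756 to th-pi 0.0001 to th 3.1417
z range [25.4 97.7]
24 52 y 4.7..31.4 x -5.9..1.2
32 60 y 4.6..32.2 x -6.5..2.6
40 75 y 4.8..30.5 x -5.7..5.5
48 16 y 7.7..21.6 x -4.9..6.1
56 6 y 20.8..21.8 x 1.8..7.0
64 7 y 20.4..22.4 x 1.9..8.9
72 6 y 20.9..22.3 x 3.5..7.2
88 8 y 20.4..21.7 x 1.2..6.3
```

Request:
apply_moves(commands=[-0.04, 0.04, -0.4, 0, 0, 0, 0, -0.02, 0.02, -0.4, 0, 0, 0, 0, 0, 0, -0.15, 0, 0, 0, 0])

```text
t: 15.98
tool_pos: [0.4412, -0.3556, 0.043]
orientation: [-2.915, 1.157, 0.001]
force: [-5.0, 4.1, 10.4]
opening: 0.0118
```

Run:
```python
from m import *
held(28)
```

```text
t 15.975 tcp [ 0.4412 -0.3556  0.043 ] rack x,y mm 0.7 27.29 tilt [0.0014 0.0051] open 0.0118 F [-5.   4.1 10.4] q [-0.77  0.2   1.75  0.    1.2   1.55]
psi -0.7559 to th-pi 0.0 to th 3.1416
z range [ 19.6 147.3]
16 30 y 5.2..34.0 x -5.1..2.2
24 54 y 5.1..31.2 x -6.9..2.4
32 80 y 5.5..31.8 x -6.3..5.8
40 5 y 17.0..20.8 x -0.8..3.5
48 8 y 20.4..22.3 x 0.4..6.8
56 7 y 20.9..22.0 x 1.8..7.7
64 5 y 20.9..22.2 x 2.4..6.3
80 8 y 19.6..23.3 x -0.9..9.0
144 10 y 0.6..11.3 x 6.1..8.5
```

Clip B is on the floor at y≈28. I release it and lift away.

Request:
apply_moves(commands=[0, 0, 0, 0, 0, 0, 3, 0, 0, 0, 0, 0, 0, 5, 0, 0, 0.5, 0, 0, 0, 5, 0, 0, 3, 0, 0, 0, 5, 0, 0, 4, 0, 0, 0, 5, 0, 0, 4, 0, 0, 0, 5, -3, -1, 4, 0, 0, 0, 5, -3, -1, 2, 0, 0, 0, 5])

```text
t: 17.02
tool_pos: [0.3801, -0.374, 0.2234]
orientation: [-2.916, 1.153, 0.003]
force: [0.2, 0.0, -0.2]
opening: 0.0497
```

Run:
```python
from m import *
for c in(-84,-28,28,84): b=held(c)
cv2.imwrite('pics/g5.png',cv2.resize(b[190:330,200:390],None,fx=4,fy=4,interpolation=3))
for q in("steel_block","rubber_block"): print(q,[toworld("side",r["point"]).round(3) for r in spot_point(q,"side")])
```

```text
t 17.025 tcp [ 0.3801 -0.374   0.2234] rack x,y mm -54.64 59.08 tilt [0.0002 0.0061] open 0.0497 F [ 0.2  0.  -0.2] q [-0.88 -0.05  1.66  0.    1.53  1.45]
psi -0.7528 to th-pi -0.0031 to th 3.1385
z range [21.5 91.7]
20 44 y -107.2..-83.0 x -6.0..5.6
28 61 y -106.9..-80.6 x -6.3..0.2
36 82 y -106.4..-79.8 x -5.9..5.2
44 34 y -91.1..-79.4 x -5.4..3.8
52 30 y -91.0..-79.4 x -6.0..3.1
60 32 y -91.6..-79.0 x -5.5..0.1
68 36 y -91.0..-79.5 x -6.0..3.0
76 57 y -91.0..-65.4 x -6.2..2.6
84 121 y -90.5..-63.1 x -5.9..5.9
z range [20.2 91.5]
17 39 y -52.3..-24.5 x -5.8..3.3
25 59 y -52.4..-25.7 x -5.8..3.1
33 84 y -51.8..-25.9 x -5.5..5.2
41 28 y -37.1..-26.2 x -5.6..0.7
49 23 y -36.8..-24.8 x -6.6..1.8
57 33 y -37.4..-26.2 x -6.0..2.3
65 29 y -36.7..-26.7 x -5.8..3.2
73 48 y -37.1..-9.6 x -5.6..1.0
81 78 y -36.5..-8.9 x -5.9..5.4
89 65 y -36.4..-8.3 x -4.9..5.2
z range [20.1 91.5]
17 31 y 5.0..31.7 x -6.3..3.1
25 59 y 5.3..31.9 x -6.9..2.4
33 88 y 4.9..33.0 x -6.1..4.9
41 33 y 20.2..30.8 x -5.6..3.8
49 20 y 20.9..31.6 x -6.8..1.6
57 33 y 20.9..31.2 x -6.6..2.9
65 32 y 20.7..31.0 x -5.8..3.9
73 42 y 21.2..45.0 x -5.9..4.0
81 69 y 21.0..47.4 x -6.5..5.1
89 58 y 21.2..47.1 x -4.4..5.6
z range [20.8 91.6]
16 23 y 62.0..88.3 x -5.6..3.7
24 56 y 61.8..87.5 x -6.5..3.1
32 83 y 61.9..88.6 x -5.6..5.1
40 34 y 76.3..88.8 x -5.9..3.5
48 23 y 77.4..88.9 x -6.9..4.1
56 31 y 77.3..87.1 x -6.2..5.0
64 29 y 77.6..88.2 x -6.1..3.0
72 33 y 77.2..98.9 x -6.1..4.1
80 58 y 77.2..102.7 x -5.9..3.3
88 74 y 78.4..105.2 x -5.6..6.2
steel_block [array([ 0.44 , -0.486,  0.003]), array([ 0.508, -0.278, -0.   ])]
rubber_block [array([ 0.515, -0.281,  0.001])]
```

View pics/g5.png

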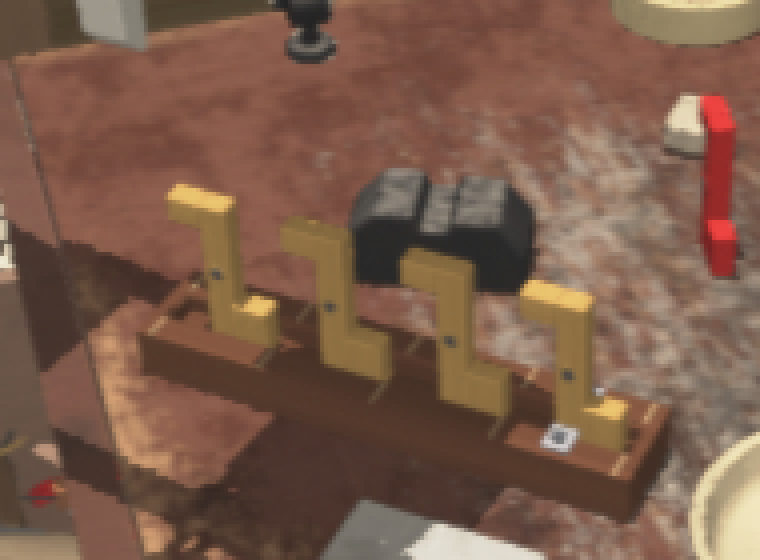

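The g5 view shows all four clips the same hand, at (215,265), (330,300), (450,335) and (568,370). They are upright and fully down, with tops at the same height. The stems measure rack y = 84.4, 28 and -30 for the untouched clip, and the blocks have not moved. The gripper is clear of everything.

```bash
python3 -c "
from plant import *
print(close_job())"
```

```text
the job is handed in; nothing more can be done
None
```

I turned round the two mirrored clips, the ones in places 2 and 3, and stood each back upright in its own place. I handed the job in at about 17 s of the 64 s allowed.

The last camera check, with the gripper open and clear, showed:
- **Hand:** all three loose clips now match the sample.
- **Depth:** all clip tops are level with the sample's (about 91.5 mm on the camera), so both turned clips are fully down.
- **Position:** the turned clips' stems are within about 0.5 mm of midway between the lines.
- **Left alone:** the clip in place 1 reads 2 mm off its centre, exactly as it did at the start. The two blocks read within about 3 mm of where they began, within the 4 mm detector accuracy.

In that check the detector also gave a second, false "steel block" at the rubber block's position. No other check failed or disagreed.

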